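Release a locked sample drawer with the release pin

ROBOT

A 6-joint arm with a two-finger parallel gripper is mounted at the origin on a cart in front of the work surface, level with it; the furniture and walls round the work are solid. World frame = base frame: x ahead of the robot, y to its left, z up, the work surface at z = 0. Lengths are in m, angles in rad, forces in N, time in s.
With the tool pointing down it reaches from about 0.3 to 0.875 m from the base axis. Payload 6.4 kg.
Tool frame: the origin (TCP) lies at the very end of the fingers, on their centre line; the grasp point (between the pads) lies 19 mm behind it; z points along the fingers, y is the line along which they close (so a half turn about z gives the same grasp; the last joint's range is limited). The gripper opens to 85 mm and grips with 20 to 120 N. Pads are 22 mm wide; open, the fingers measure 114 mm over their backs; the gripper's body (76 mm by 85 mm) begins 54 mm behind the grasp point. The pads swing forward as they close: fully open they stand 13 mm farther back than shut.
Start: joints at [-1.504, 0.181, 1.607, -0, 1.354, -0.206], TCP at [0.155, -0.554, 0.231] pointing down, gripper open.
Joint ranges: [-2.99, 2.99], [-0.89, 2.07], [0.3, 2.58], [-1.14, 4.28], [0, 2.63], [-3.12, 3.12]. Speed limits (rad/s): [2.57, 2.57, 3.01, 3.14, 3.14, 3.14].

INTERFACE

Orientations are given as a rotation vector (axis times angle).
In Python, from plant import r gives the robot as it stands.
- The arm moves only by the shell command python3 -m jog 'ROWS' [OPENING] [FORCE]. ROWS is a JSON object whose one key "commands" holds a list of rows, each an object with "offset": the shift along the tool's x, y, z in mm, a list of three; "dr": the turn, a rotation vector about the tool's x, y, z in degrees, a list of three. A call has 1 to 5 rows; each row shifts and turns the commanded pose from where the row before left it, along the tool's axes as they then stand; what a row does not reach is not made up. A row lasts 1/10 s, in which the tool goes at most 50 mm and 8.59 degrees, less where a joint would pass 70% of its speed; a pose out of reach is approached as far as the arm can. A call with a gripper value outside its range is refused whole. OPENING is the opening, from 0 (shut) to 1 (fully open), set as the call begins (- or left out, the last holds). The fingers move at their own pace and stop on an object; FORCE is the grip in N (left out, the last holds). Time passes only in rows, so rows that do not move let the fingers close. It gives the time, the measured TCP pose, the force, the opening and the grip force at its end, in the units of the state.
- r.get_obs(): the state, without advancing time (a new reading comes with each control period).
- r.read_camera(name): name is "scene" or "side" or "wrist"; returns the picture (400x640x3 uint8, red, green, blue); there is no depth.
- r.camera_info(name): a dict with "intrinsics" (3x3 intrinsics, pixels), "T" (4x4, takes a point from camera to world coordinates). Camera axes: x right, y up, looking along -z (the intrinsics and any distortion apply to the point x, -y, -z); pixel columns grow to the right and rows downward; lengths in m; the calibration is good to about 2 mm. A picture is of the moment at which its call begins: read the wrist's pose just before it. camera_info takes no time and is no camera call; for the wrist camera it gives the pose at the moment of the call.
- r.hand_in(): hands the job in; it is judged then, once.
The state is a dict: "clock": time; "joint_pos": joint angles; "joint_velocities": joint speeds; "effort": joint torques, N m; "position": TCP position; "orientation": TCP orientation; "force": force on the tool from outside, world axes, zero at the start; "moment": the same for the moment, N m; "gripper_width": finger opening in m; "grasp_force": force on a finger pad.
Only numpy, scipy, OpenCV 4.12 (cv2) and the standard library are available. Lean on these libraries where they do the work, as an engineer would, in place of code of your own. Each camera call takes 0.05 s, during which the arm holds its last target. There are 200 camera calls.

TASK

The small grey sample box is locked shut. Take the release pin out of its stand and push it gently down through the small hole in the box's top plate, pressing the spring catch underneath only as hard as the spring needs, until the drawer springs fully open; then put the pin back upright and fully home in its stand, and leave the vial, the timer and the syringe where they are.

Things in the scene. Friction and masses are not known exactly. Their poses are not given: they have to be found in the camera images.
- locker: fixed grey sheet-steel sample box, 130 (x) x 120 (y) x 88 mm high, origin at the centre of its underside, z up; the drawer's front is its -x face. On top at x = +30 mm lies an aluminium cover plate, 56 x 56 x 4 mm, with a round 12 mm hole (1 mm chamfer) through it. More than 25 N from the pin on any part of it (plate or catch) damages it; keep the gripper off it
- hole_nominal (a point): nominal centre of the hole, level with the cover plate's upper face (box x = +30 mm, z = 92 mm), fixed to the box. The plate is clamped in slotted screw holes, so the true hole lies up to 5 mm off this point along the box's x and, independently, its y: find it by sight or by sliding the pin's tip over the plate
- catch_nominal (a point): 21 mm below hole_nominal, fixed to the box: mean height of the flat top of the catch's push pad (35 mm across), really up to 6 mm higher or lower (unknown); nothing lies between it and the plate. Pressing the pad takes 4 N at first and 7 to 9 N when the catch lets go, after 6 to 7 mm of travel; hard stop at 8.5 mm
- drawer (a joint): how far the drawer stands out of the box's front, in m: 0 shut (rattles 0.5 mm), 0.045 fully open; a spring drives it out in about half a second as soon as the catch lets go, and it stays out
- pin: loose steel release pin, 70 g, origin at the lower tip, z along the pin to its handle: shaft 9 mm in diameter with a round nose, from 0 to 68 mm; collar 26 mm in diameter from 68 to 73 mm; round black handle 18 mm in diameter from 73 to 117 mm, to be gripped
- pin_tip (a point): the round nose of the pin's shaft, on its axis
- pin_stand: fixed aluminium block 60 x 60 mm, 78 mm high, on an 84 x 84 x 8 mm foot, origin at the centre of its underside, z up; a 13 mm hole, 70 mm deep, in the middle of its top holds the pin's shaft, with the collar's underside resting on the top (the pin's origin is then 10 mm above the stand's)
- stand_socket (a point): centre of the mouth of the stand's hole, 78 mm above the bench
- vial: bystander: loose sample vial, 24 mm in diameter, 50 mm high, standing; origin at the centre of its underside
- lab_timer: bystander: loose square timer, 66 x 66 x 18 mm; origin at the centre of its underside
- syringe: bystander: loose paste syringe lying along its y axis, 30 x 121 x 19 mm; origin at the centre of its underside
There are look-alikes about, which are no part of the job. What is shaped like the pin but pink or purple is not meant.

How it is judged:
By the outcome, as a careful person would: the job done as asked, in the order asked, and still so for the second after the job is handed in, with the robot touching nothing.
It also fails if it takes over 72 s, if anything falls off the work surface, if the arm or the gripper's body presses on something with over 40 N, if the wrist force passes 120 N, or if a joint passes its speed limit or range.

## Working session

There is one attempt and no reset: what is moved stays moved. The work goes in short steps, Python scripts to look and compute and a shell command to move; the robot and the scene stay as the last step left them, time stands still between calls to the robot, and variables do not carry over. Pictures are saved under pics/ and viewed, at most 13 in all, crops included, and the job is handed in when it is done.

```bash
mkdir -p pics; ls; python3 - <<'E'
from plant import r
import cv2,numpy as np
np.set_printoptions(precision=4,suppress=True)
for n in ["scene","side"]:
    im=r.read_camera(n); cv2.imwrite(f"pics/{n}0.png",im[:,:,::-1]); i=r.camera_info(n); print(n,i)
print(r.camera_info("wrist")); print(r.get_obs())
E
```

```text
pics
scene {'intrinsics': array([[463.3302,   0.    , 322.0031],
       [  0.    , 463.3302, 202.8445],
       [  0.    ,   0.    ,   1.    ]]), 'T': array([[ 0.5992,  0.3709, -0.7095, -0.5887],
       [-0.8004,  0.2565, -0.5419, -0.7977],
       [-0.019 ,  0.8926,  0.4505,  0.7709],
       [ 0.    ,  0.    ,  0.    ,  1.    ]])}
side {'intrinsics': array([[387.9445,   0.    , 322.0991],
       [  0.    , 387.9445, 202.5196],
       [  0.    ,   0.    ,   1.    ]]), 'T': array([[-0.9913,  0.1021, -0.0825,  0.3988],
       [-0.1297, -0.6649,  0.7356,  0.7818],
       [ 0.0203,  0.74  ,  0.6724,  0.7746],
       [ 0.    ,  0.    ,  0.    ,  1.    ]])}
{'intrinsics': array([[294.7363,   0.    , 324.5461],
       [  0.    , 294.7363, 198.5855],
       [  0.    ,   0.    ,   1.    ]]), 'T': array([[ 0.2689,  0.9305,  0.2488,  0.2176],
       [-0.9632,  0.2603,  0.0675, -0.5345],
       [-0.002 , -0.2578,  0.9662,  0.3737],
       [ 0.    ,  0.    ,  0.    ,  1.    ]])}
{'clock': 0.1, 'joint_pos': array([-1.5043,  0.1815,  1.6079,  0.    ,  1.3538, -0.2063]), 'joint_velocities': array([-0.001 , -0.0029, -0.0023,  0.0003,  0.0008,  0.0004]), 'effort': array([  0.0011, -44.5877, -35.2236,  -0.0003,   0.0042,   0.    ]), 'position': array([ 0.1549, -0.5532,  0.2305]), 'orientation': array([-3.1109, -0.4269, -0.0002]), 'force': array([-0.3997, -0.0285,  0.0629]), 'moment': array([-0.0314,  0.0062, -0.0098]), 'grasp_force': 0.0, 'gripper_width': 0.08510901369317783}
```

View pics/scene0.png

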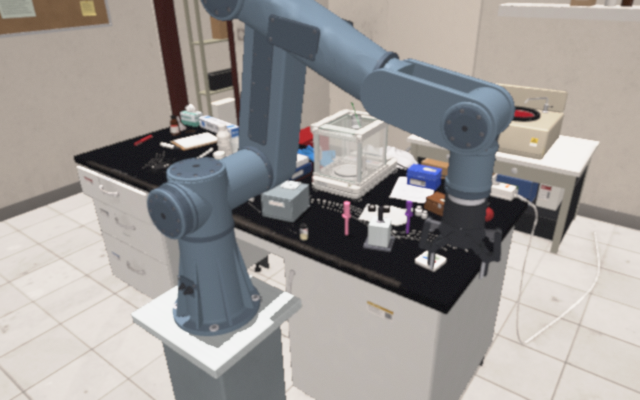

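View pics/side0.png

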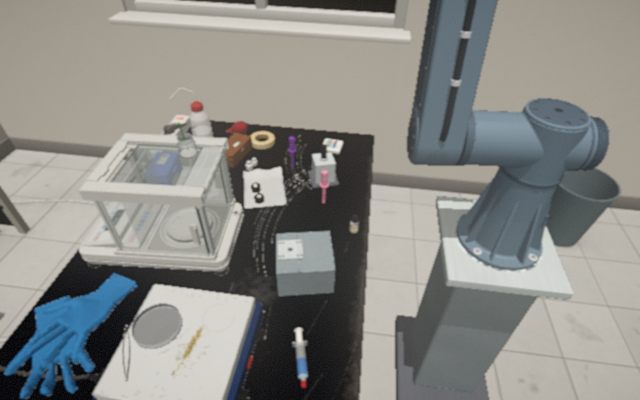

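The scene view shows the locker at (287,200) and the stand at (380,235). The side view shows the locker at (305,262) with its plate at (289,248), and the stand at (324,170) with a black handle. The pink and purple decoys stand near the stand. Next I'll enlarge both.

```bash
python3 - <<'E'
import cv2,numpy as np
a=cv2.imread("pics/scene0.png");b=cv2.imread("pics/side0.png")
f=lambda im,x,y,w,h:cv2.resize(im[y:y+h,x:x+w],(400,300),interpolation=cv2.INTER_CUBIC)
# all 80x60 ->x5
o=np.vstack([np.hstack([f(a,250,165,80,60),f(a,340,195,80,60)]),np.hstack([f(b,265,230,80,60),f(b,285,130,80,60)])])
cv2.imwrite("pics/crop1.png",o)
E
```

```text
(no output)
```

View pics/crop1.png

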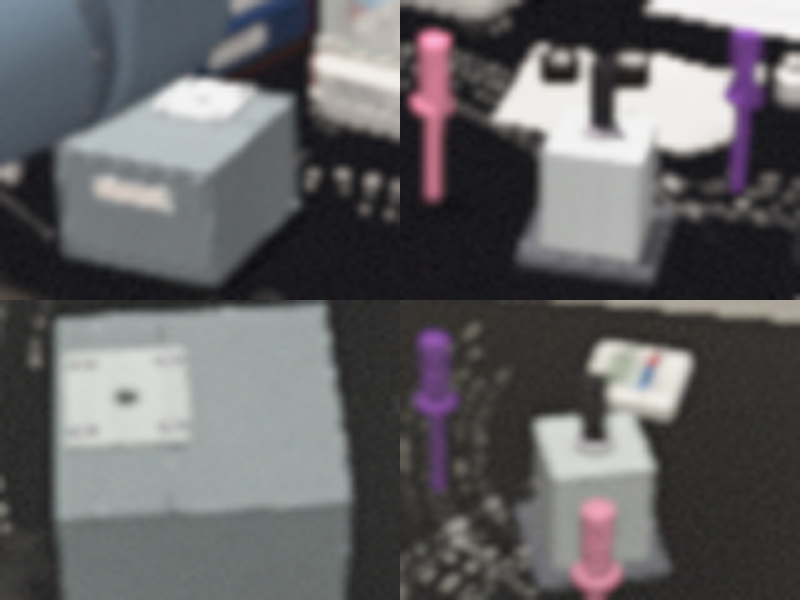

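```bash
cat > h.py <<'E'
from plant import r
import numpy as np, cv2
from scipy.spatial.transform import Rotation as R
np.set_printoptions(precision=4,suppress=True)
def ray(cam,uv):
    K,T=cam; d=np.linalg.inv(K)@[uv[0],uv[1],1]
    return T[:3,3], T[:3,:3]@[d[0],-d[1],-d[2]]
def cam(n):
    i=r.camera_info(n); return np.array(i["intrinsics"]),np.array(i["T"])
def tri(obs):
    A=np.zeros((3,3));b=np.zeros(3);L=[]
    for c,uv in obs:
        o,d=ray(c,uv);d=d/np.linalg.norm(d);P=np.eye(3)-np.outer(d,d);A+=P;b+=P@o;L.append((o,P))
    x=np.linalg.solve(A,b); return x,max(np.linalg.norm(P@(x-o)) for o,P in L)
def onz(c,uv,z):
    o,d=ray(c,uv); return o+d*(z-o[2])/d[2]
def proj(c,p):
    K,T=c; q=T[:3,:3].T@(np.array(p)-T[:3,3]); q=K@[q[0],-q[1],-q[2]]; return q[:2]/q[2]
E
python3 - <<'E'
from h import *
s,d=cam("scene"),cam("side")
for n,a,b in [("hole",(291,184.8),(290,249.4)),("htop",(380.4,206),(323.8,146)),("collar",(380.4,221.2),(324,158.8)),
 ("pinktop",(346.5,202.5),(324.5,171.5)),("pinkcol",(346.4,215.2),(324.2,184.5)),("purptop",(409.2,203),(292,138)),("purpcol",(408.4,213.8),(292.4,150.2))]:
    print(n,*tri([(s,a),(d,b)]))
print("locker top corners side",[onz(d,u,.088) for u in [(276,234),(330,231.6),(335,270),(276,274)]])
print("locker scene",[onz(s,u,.088) for u in [(290,201.4),(262.4,194.4),(309.4,184.4)]])
print("vial",onz(d,(354,233),0),onz(s,(303.5,240),0)," timer",onz(d,(333,147),.01))
print(R.from_rotvec(r.get_obs()["orientation"]).as_matrix())
E
```

```text
hole [0.5369 0.2004 0.0873] 0.0013202769215815945
htop [ 0.5078 -0.1803  0.1251] 0.002517032159711286
collar [ 0.506  -0.184   0.0751] 0.0017385964736729967
pinktop [ 0.4904 -0.0697  0.114 ] 0.0006350299397481075
pinkcol [ 0.4904 -0.0691  0.0682] 0.0011406061952476789
purptop [ 0.6113 -0.2273  0.1087] 0.0010237662324886923
purpcol [ 0.6123 -0.2252  0.0669] 0.001468117893038424
locker top corners side [array([0.5783, 0.1593, 0.088 ]), array([0.4505, 0.132 , 0.088 ]), array([0.4261, 0.2463, 0.088 ]), array([0.5525, 0.2759, 0.088 ])]
locker scene [array([0.435 , 0.1171, 0.088 ]), array([0.4221, 0.2296, 0.088 ]), array([0.5777, 0.1479, 0.088 ])]
vial [0.3914 0.0442 0.    ] [0.381  0.0205 0.    ]  timer [ 0.4924 -0.3456  0.01  ]
[[ 0.963   0.2694 -0.0001]
 [ 0.2694 -0.963   0.0016]
 [ 0.0003 -0.0015 -1.    ]]
```

The hole, pin and stand heights match the text: hole 0.087 against 0.092, collar underside about 0.078. Moving above the stand.

```bash
python3 -m jog '{"commands":[{"offset":[40,-24,0],"dr":[0,0,0]},{"offset":[40,-24,0],"dr":[0,0,0]},{"offset":[40,-24,0],"dr":[0,0,0]},{"offset":[40,-24,0],"dr":[0,0,0]},{"offset":[40,-24,0],"dr":[0,0,0]}]}' 0.7 60; python3 -m jog '{"commands":[{"offset":[40,-24,0],"dr":[0,0,0]},{"offset":[40,-24,0],"dr":[0,0,0]},{"offset":[40,-24,0],"dr":[0,0,0]},{"offset":[0,0,0],"dr":[0,0,0]},{"offset":[0,0,0],"dr":[0,0,0]}]}'
python3 - <<'E'
from h import *
import pickle
o=r.get_obs();c=cam("wrist");im=r.read_camera("wrist");cv2.imwrite("pics/w1.png",im[:,:,::-1]);pickle.dump(c,open("w1.pkl","wb"))
print(o["position"],o["orientation"],proj(c,[.507,-.182,.127]))
E
python3 -m jog '{"commands":[{"offset":[37,-23,0],"dr":[0,0,0]},{"offset":[37,-23,0],"dr":[0,0,0]},{"offset":[0,0,0],"dr":[0,0,0]},{"offset":[0,0,0],"dr":[0,0,0]}]}'
python3 - <<'E'
from h import *
import pickle
o=r.get_obs();c=cam("wrist");im=r.read_camera("wrist");cv2.imwrite("pics/w2.png",im[:,:,::-1]);pickle.dump(c,open("w2.pkl","wb"))
print(o["position"],o["orientation"],proj(c,[.507,-.182,.127]))
a=cv2.imread("pics/w1.png");b=cv2.imread("pics/w2.png")
cv2.imwrite("pics/w12.png",np.vstack([cv2.resize(a[100:340,120:520],(500,300)),cv2.resize(b[100:340,120:520],(500,300))]))
E
```

```text
clock: 0.6
position: [0.316, -0.3826, 0.231]
orientation: [-3.112, -0.426, 0.0]
force: [0.3, -0.1, 1.5]
gripper_width: 0.0598
grasp_force: 0.0
clock: 1.1
position: [0.4117, -0.2817, 0.231]
orientation: [-3.112, -0.432, 0.001]
force: [-0.2, 0.5, -0.1]
gripper_width: 0.0602
grasp_force: 0.0
[ 0.4117 -0.2817  0.231 ] [-3.1115 -0.4319  0.0011] [234.8833  47.4802]
clock: 1.55
position: [0.4698, -0.2192, 0.231]
orientation: [3.112, 0.427, -0.001]
force: [-0.3, -0.3, -0.0]
gripper_width: 0.0599
grasp_force: 0.0
[ 0.4698 -0.2192  0.231 ] [ 3.1124  0.427  -0.0014] [295.2325 144.3163]
```

View pics/w12.png

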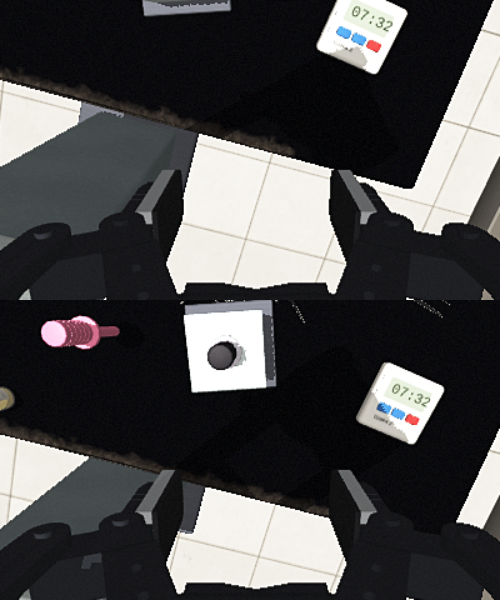

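The wrist views show the stand. In w2 the black handle top is at about (297,145) full-frame, within 2 px of the prediction. The timer is lower right and the pink decoy left. Refining numerically.

```bash
python3 - <<'E'
from h import *
import pickle
obs=[];obst=[]
for n,g in (("w1",(235,47)),("w2",(296,145))):
    c=pickle.load(open(n+".pkl","rb"));im=cv2.imread(f"pics/{n}.png")
    g8=cv2.cvtColor(im,cv2.COLOR_BGR2GRAY)
    x0,y0=g[0]-45,max(g[1]-50,0)
    sub=g8[y0:g[1]+50,x0:g[0]+45]
    m=(sub>190).astype(np.uint8)
    k,l,st,ce=cv2.connectedComponentsWithStats(m)
    i=1+np.argmax(st[1:,4]);m=(l==i).astype(np.uint8)
    cs,h=cv2.findContours(m,cv2.RETR_CCOMP,cv2.CHAIN_APPROX_NONE)
    hull=max(cs,key=cv2.contourArea);rect=cv2.minAreaRect(hull)
    inn=[q for q,hh in zip(cs,h[0]) if hh[3]>=0 and cv2.contourArea(q)>40]
    print(n,"stand",np.array(rect[0])+[x0,y0],rect[1],rect[2],"inner",[(np.array(cv2.minEnclosingCircle(q)[0])+[x0,y0],cv2.contourArea(q),cv2.boundingRect(q)) for q in inn])
    print(onz(c,np.array(rect[0])+[x0,y0],.078))
    # dark handle disk
    obst.append((c,np.array(rect[0])+[x0,y0]))
print(tri(obst))
c=pickle.load(open("w2.pkl","rb"));print("handle",onz(c,(296.8,144.8),.127))
a=cv2.imread("pics/w1.png")[0:110,180:300];b=cv2.imread("pics/w2.png")[95:205,240:360]
cv2.imwrite("pics/z.png",cv2.resize(np.hstack([a,b]),None,fx=3.2,fy=3.2,interpolation=cv2.INTER_CUBIC))
E
```

```text
w1 stand [248.6416  60.1239] (71.50792694091797, 65.5212173461914) 86.18592071533203 inner [(array([247.,  55.]), 1042.5, (34, 36, 46, 42))]
[ 0.5064 -0.1804  0.078 ]
w2 stand [299.7596 140.2736] (62.450809478759766, 62.51519012451172) 86.3086166381836 inner [(array([301. , 144.5]), 588.0, (34, 37, 33, 25))]
[ 0.5069 -0.1817  0.078 ]
(array([ 0.5067, -0.1815,  0.0803]), np.float64(0.0006495198321041296))
handle [ 0.507  -0.1833  0.127 ]
```

View pics/z.png

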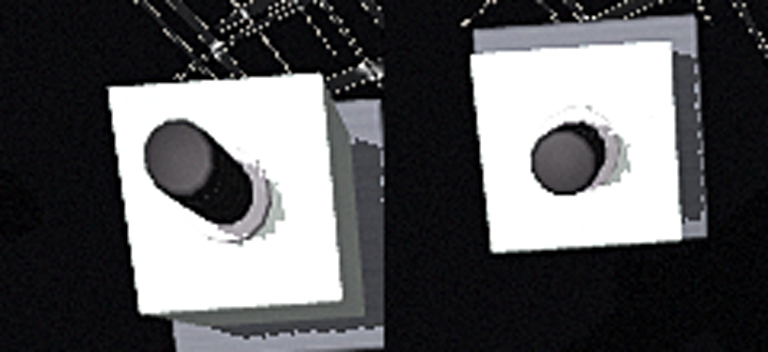

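The handle top is at (236,49) in w1 and (297,145) in w2, so the pin is at about (0.507,-0.183) and the socket at (0.5067,-0.1815,0.080), which agrees with the text. Approach and grasp.

```bash
python3 -m jog '{"commands":[{"offset":[23,-12,0],"dr":[0,0,0]},{"offset":[22.6,-12.9,0],"dr":[0,0,0]},{"offset":[0,0,25],"dr":[0,0,0]},{"offset":[0,0,25],"dr":[0,0,0]},{"offset":[0,0,0],"dr":[0,0,0]}]}'; python3 -m jog '{"commands":[{"offset":[0,0,30],"dr":[0,0,0]},{"offset":[0,0,30],"dr":[0,0,0]},{"offset":[0,0,20],"dr":[0,0,0]},{"offset":[0,0,9],"dr":[0,0,0]},{"offset":[0,0,0],"dr":[0,0,0]}]}'
```

```text
clock: 2.1
position: [0.5044, -0.1825, 0.1777]
orientation: [-3.109, -0.423, 0.009]
force: [-0.5, 1.2, -0.5]
gripper_width: 0.0597
grasp_force: 0.0
clock: 2.6
position: [0.5067, -0.1829, 0.092]
orientation: [-3.112, -0.425, 0.002]
force: [-0.1, -0.5, 1.0]
gripper_width: 0.0597
grasp_force: 0.0
```

```bash
python3 -m jog '{"commands":[{"offset":[0,0,0],"dr":[0,0,0]},{"offset":[0,0,0],"dr":[0,0,0]},{"offset":[0,0,0],"dr":[0,0,0]},{"offset":[0,0,0],"dr":[0,0,0]},{"offset":[0,0,0],"dr":[0,0,0]}]}' 0.05 60;  python3 -m jog '{"commands":[{"offset":[0,0,0],"dr":[0,0,0]},{"offset":[0,0,0],"dr":[0,0,0]},{"offset":[0,0,-2],"dr":[0,0,0]},{"offset":[0,0,-5],"dr":[0,0,0]},{"offset":[0,0,0],"dr":[0,0,0]}]}'
```

```text
clock: 3.1
position: [0.5083, -0.1827, 0.0937]
orientation: [3.111, 0.427, 0.003]
force: [-2.0, -0.7, 7.8]
gripper_width: 0.0163
grasp_force: 58.4
clock: 3.6
position: [0.5077, -0.1822, 0.0999]
orientation: [3.112, 0.427, 0.001]
force: [0.3, -0.6, -0.9]
gripper_width: 0.0163
grasp_force: 58.5
```

```bash
python3 -m jog '{"commands":[{"offset":[0,0,-25],"dr":[0,0,0]},{"offset":[0,0,-25],"dr":[0,0,0]},{"offset":[0,0,-30],"dr":[0,0,0]},{"offset":[0,0,-30],"dr":[0,0,0]},{"offset":[0,0,-20],"dr":[0,0,0]}]}'
python3 - <<'E'
from h import *
s,d=cam("scene"),cam("side")
print("balance base side",[onz(d,u,.03) for u in [(242,212),(83,262),(220,262)]])
print("scene",[onz(s,u,.03) for u in [(352,188),(313,182),(400,165)]])
print("balance top",tri([(s,(314,122)),(d,(213,192))]),tri([(s,(351,132)),(d,(226,140))]))
print("paper/others", onz(d,(265,205),0))
E
```

```text
clock: 4.1
position: [0.508, -0.1824, 0.2316]
orientation: [3.111, 0.427, 0.003]
force: [0.8, -0.8, -0.9]
gripper_width: 0.0165
grasp_force: 59.7
balance base side [array([0.704 , 0.0394, 0.03  ]), array([1.0311, 0.2653, 0.03  ]), array([0.7073, 0.2175, 0.03  ])]
scene [array([0.7422, 0.0748, 0.03  ]), array([0.7025, 0.2305, 0.03  ]), array([1.0468, 0.0353, 0.03  ])]
balance top (array([0.69  , 0.2166, 0.2676]), np.float64(0.010887648181340345)) (array([0.706 , 0.0543, 0.2683]), np.float64(0.005295961446145946))
paper/others [ 0.6583 -0.0295  0.    ]
```

```bash
python3 -m jog '{"commands":[{"offset":[9.5,-41.4,0],"dr":[0,0,0]},{"offset":[9.5,-41.4,0],"dr":[0,0,0]},{"offset":[9.5,-41.4,0],"dr":[0,0,0]},{"offset":[9.5,-41.4,0],"dr":[0,0,0]},{"offset":[9.5,-41.4,0],"dr":[0,0,0]}]}'; python3 -m jog '{"commands":[{"offset":[9.5,-41.4,0],"dr":[0,0,0]},{"offset":[9.5,-41.4,0],"dr":[0,0,0]},{"offset":[9.5,-41.4,0],"dr":[0,0,0]},{"offset":[0,0,0],"dr":[0,0,0]},{"offset":[0,0,0],"dr":[0,0,0]}]}'
python3 - <<'E'
from h import *
import pickle
o=r.get_obs();c=cam("wrist");im=r.read_camera("wrist");cv2.imwrite("pics/h1.png",im[:,:,::-1]);pickle.dump(c,open("h1.pkl","wb"))
print(o["position"],o["orientation"],proj(c,[.537,.2,.092]))
E
python3 -m jog '{"commands":[{"offset":[-10,0,0],"dr":[0,0,0]},{"offset":[-30,0,0],"dr":[0,0,0]},{"offset":[0,0,0],"dr":[0,0,0]},{"offset":[0,0,0],"dr":[0,0,0]}]}'
python3 - <<'E'
from h import *
import pickle
o=r.get_obs();c=cam("wrist");im=r.read_camera("wrist");cv2.imwrite("pics/h2.png",im[:,:,::-1]);pickle.dump(c,open("h2.pkl","wb"))
print(o["position"],o["orientation"],proj(c,[.537,.2,.092]))
a=cv2.imread("pics/h1.png");b=cv2.imread("pics/h2.png")
cv2.imwrite("pics/h12.png",np.hstack([a[:340,180:480],b[:340,180:480]]))
E
```

```text
clock: 4.6
position: [0.4969, 0.0316, 0.2292]
orientation: [-3.112, -0.427, -0.0]
force: [1.2, 0.7, -1.0]
gripper_width: 0.0162
grasp_force: 59.8
clock: 5.1
position: [0.4909, 0.1581, 0.229]
orientation: [3.112, 0.431, -0.001]
force: [0.4, -0.1, -0.5]
gripper_width: 0.0166
grasp_force: 59.8
[0.4909 0.1581 0.229 ] [ 3.1115  0.4315 -0.0009] [296.1718 130.6656]
clock: 5.55
position: [0.4528, 0.1454, 0.2296]
orientation: [3.113, 0.424, 0.001]
force: [-0.6, 0.4, -1.6]
gripper_width: 0.0163
grasp_force: 59.8
[0.4528 0.1454 0.2296] [3.1127 0.4238 0.0015] [292.5019  84.9234]
```

View pics/h12.png

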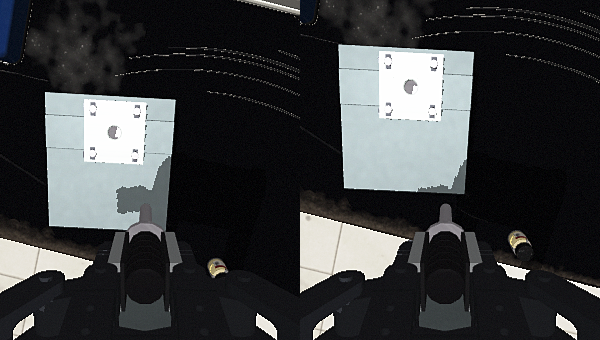

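Both wrist views show the plate with its hole at about (295,132) in h1 and (291,87) in h2, and the held pin with its tip at about (325,207). Enlarging to refine.

```bash
python3 - <<'E'
from h import *
import pickle
a=cv2.imread("pics/h1.png");b=cv2.imread("pics/h2.png")
f=lambda im,x,y:cv2.resize(im[y:y+30,x:x+40],(400,300),interpolation=cv2.INTER_CUBIC)
cv2.imwrite("pics/h3.png",np.vstack([np.hstack([f(a,275,117),f(b,271,72)]),np.hstack([f(a,305,195),f(b,305,195)])]))
for n,im in(("h1",a),("h2",b)):
    g=cv2.cvtColor(im,cv2.COLOR_BGR2GRAY); m=(g>225).astype(np.uint8);m[190:]=0
    k,l,st,ce=cv2.connectedComponentsWithStats(m);i=1+np.argmax(st[1:,4])
    cs,_=cv2.findContours((l==i).astype(np.uint8),cv2.RETR_EXTERNAL,cv2.CHAIN_APPROX_NONE)
    rc=cv2.minAreaRect(cs[0]);c=pickle.load(open(n+".pkl","rb"));print(rc,onz(c,rc[0],.092))
    print([onz(c,p,.092)[:2] for p in cv2.boxPoints(rc)])
    o=c[1]; 
E
```

```text
((574.0, 78.0), (112.0, 130.0), 90.0) [ 0.648  -0.0258  0.092 ]
[array([0.6731, 0.0486]), array([ 0.703 , -0.0575]), array([ 0.6206, -0.1074]), array([0.5878, 0.0089])]
((575.9999389648438, 48.99999237060547), (125.99998474121094, 97.99998474121094), -0.0) [ 0.6311 -0.0302  0.092 ]
[array([0.5794, 0.0053]), array([0.6509, 0.0384]), array([ 0.679 , -0.0631]), array([ 0.6098, -0.1044])]
```

View pics/h3.png

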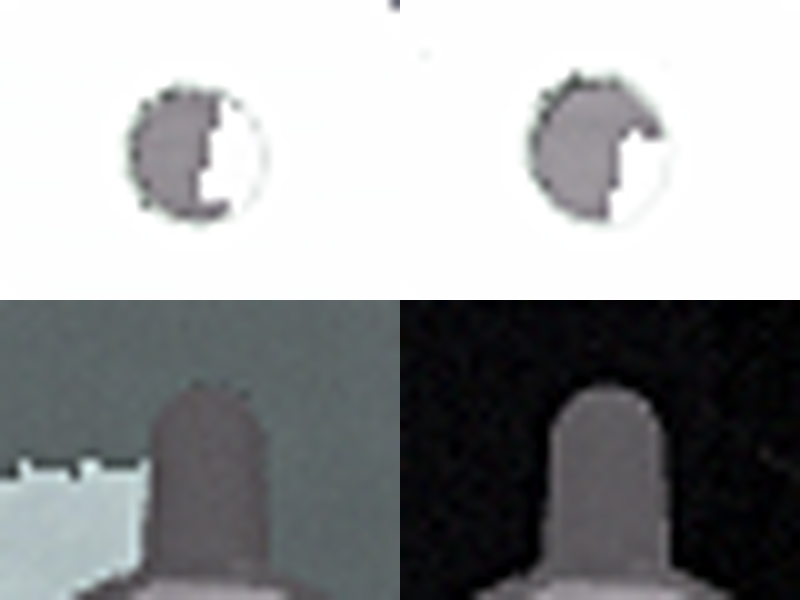

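```bash
python3 - <<'E'
from h import *
import pickle
c1,c2=[pickle.load(open(f"h{i}.pkl","rb")) for i in (1,2)]
u1,u2=(294.4,132),(290.6,86.5)
print("tri",tri([(c1,u1),(c2,u2)]));h1=onz(c1,u1,.092);h2=onz(c2,u2,.092);print(h1,h2)
p1=np.array([.4909,.1581,.229]);p2=np.array([.4528,.1454,.2296])
for c,p in((c1,p1),(c2,p2)):
    print("nose",proj(c,p-[0,0,.0795]),onz(c,(325.4,209.2),p[2]-.0795)-p)
E
```

```text
tri (array([0.5353, 0.2014, 0.0913]), np.float64(3.861750150252224e-05))
[0.5354 0.2013 0.092 ] [0.5353 0.2013 0.092 ]
nose [326.446  205.9208] [-0.0028  0.0001 -0.0795]
nose [326.4433 206.0012] [-0.0028  0.0001 -0.0795]
```

```bash
python3 -m jog '{"commands":[{"offset":[32,-10,0],"dr":[0,0,0]},{"offset":[33,-10.5,0],"dr":[0,0,0]},{"offset":[32,-10.3,0],"dr":[0,0,0]},{"offset":[0,0,15],"dr":[0,0,0]},{"offset":[0,0,15],"dr":[0,0,0]}]}';python3 -m jog '{"commands":[{"offset":[0,0,10],"dr":[0,0,0]},{"offset":[0,0,5],"dr":[0,0,0]},{"offset":[0,0,0],"dr":[0,0,0]},{"offset":[0,0,0],"dr":[0,0,0]}]}'
python3 - <<'E'
from h import *
import pickle
o=r.get_obs();c=cam("wrist");im=r.read_camera("wrist");cv2.imwrite("pics/i1.png",im[:,:,::-1]);pickle.dump(c,open("i1.pkl","wb"))
print(o["position"],o["orientation"],proj(c,[.5354,.2013,.092]),proj(c,o["position"]+[-.0028,0,-.0795]))
s=r.read_camera("side")[:,:,::-1]
cv2.imwrite("pics/i2.png",np.hstack([cv2.resize(im[:,:,::-1][165:245,285:365],(480,480),interpolation=cv2.INTER_CUBIC),cv2.resize(s[210:270,265:305],(320,480),interpolation=cv2.INTER_CUBIC)]))
E
```

```text
clock: 6.1
position: [0.5386, 0.2021, 0.1982]
orientation: [3.112, 0.427, -0.0]
force: [-0.5, -0.9, -0.8]
gripper_width: 0.0168
grasp_force: 59.8
clock: 6.5
position: [0.538, 0.2021, 0.1848]
orientation: [3.112, 0.427, 0.001]
force: [0.8, 0.8, -1.7]
gripper_width: 0.0164
grasp_force: 59.8
[0.538  0.2021 0.1848] [3.1125 0.4267 0.0011] [326.4324 204.7013] [325.506 209.291]
```

View pics/i2.png

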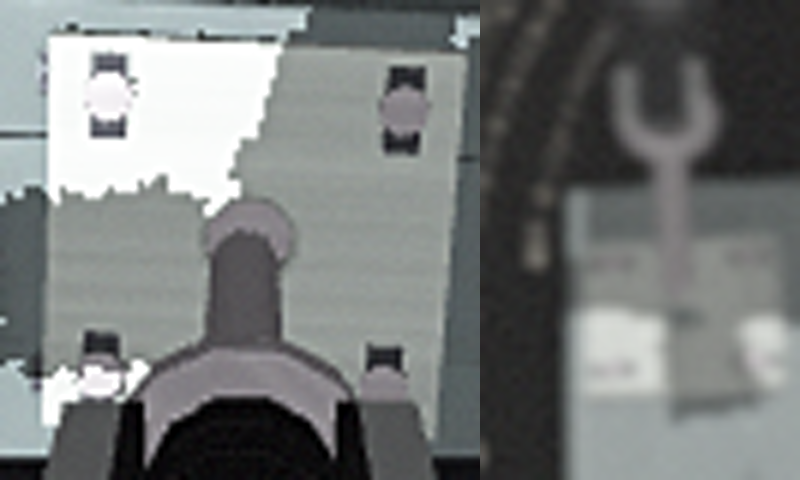

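The wrist crop shows the hole's centre at crop (250,244) and the pin axis at x=244. The tip is therefore about 0.9 mm off along tool y, which matches the TCP numbers. Correcting that, then lowering gently.

```bash
python3 -m jog '{"commands":[{"offset":[0,0.9,0],"dr":[0,0,0]},{"offset":[0,0,3],"dr":[0,0,0]},{"offset":[0,0,3],"dr":[0,0,0]},{"offset":[0,0,1.5],"dr":[0,0,0]},{"offset":[0,0,1],"dr":[0,0,0]}]}';python3 -m jog '{"commands":[{"offset":[0,0,1],"dr":[0,0,0]},{"offset":[0,0,1],"dr":[0,0,0]},{"offset":[0,0,1],"dr":[0,0,0]},{"offset":[0,0,0],"dr":[0,0,0]}]}'
```

```text
clock: 7.1
position: [0.5381, 0.2014, 0.1754]
orientation: [3.112, 0.427, -0.001]
force: [-0.5, -0.0, -1.5]
gripper_width: 0.0164
grasp_force: 59.8
clock: 7.5
position: [0.5381, 0.2015, 0.1726]
orientation: [-3.112, -0.427, 0.0]
force: [0.4, -0.2, -0.4]
gripper_width: 0.0164
grasp_force: 59.8
```

No contact, and the nose is below the plate top, so it is in the hole. Continuing.

```bash
python3 -m jog '{"commands":[{"offset":[0,0,1.5],"dr":[0,0,0]},{"offset":[0,0,1.5],"dr":[0,0,0]},{"offset":[0,0,1.5],"dr":[0,0,0]},{"offset":[0,0,1.5],"dr":[0,0,0]}]}';python3 -m jog '{"commands":[{"offset":[0,0,1.5],"dr":[0,0,0]},{"offset":[0,0,1],"dr":[0,0,0]},{"offset":[0,0,1],"dr":[0,0,0]},{"offset":[0,0,0],"dr":[0,0,0]}]}'
```

```text
clock: 7.9
position: [0.5382, 0.2014, 0.1666]
orientation: [-3.112, -0.427, 0.0]
force: [0.0, -0.8, -0.6]
gripper_width: 0.0165
grasp_force: 59.8
clock: 8.3
position: [0.5381, 0.2014, 0.1631]
orientation: [-3.112, -0.427, 0.0]
force: [-0.2, 0.1, 0.1]
gripper_width: 0.0163
grasp_force: 59.8
```

```bash
for i in 1 2; do python3 -m jog '{"commands":[{"offset":[0,0,1],"dr":[0,0,0]},{"offset":[0,0,1],"dr":[0,0,0]},{"offset":[0,0,0],"dr":[0,0,0]}]}' | egrep 'pos|^force'; done
```

```text
position: [0.5381, 0.2014, 0.1611]
force: [-0.1, 0.6, -0.1]
position: [0.5381, 0.2014, 0.1591]
force: [-0.5, -0.3, -0.2]
```

```bash
python3 -m jog '{"commands":[{"offset":[0,0,1],"dr":[0,0,0]},{"offset":[0,0,1],"dr":[0,0,0]},{"offset":[0,0,0],"dr":[0,0,0]}]}' | egrep 'pos|^force'; python3 -m jog '{"commands":[{"offset":[0,0,1],"dr":[0,0,0]},{"offset":[0,0,1],"dr":[0,0,0]},{"offset":[0,0,0],"dr":[0,0,0]}]}' | egrep 'pos|^force'
```

```text
position: [0.5381, 0.2014, 0.1571]
force: [-0.2, -0.3, -1.5]
position: [0.5381, 0.2014, 0.1551]
force: [-0.1, -0.9, -0.3]
```

```bash
python3 -m jog '{"commands":[{"offset":[0,0,1],"dr":[0,0,0]},{"offset":[0,0,1],"dr":[0,0,0]},{"offset":[0,0,0],"dr":[0,0,0]}]}' | egrep 'pos|^force'; python3 -m jog '{"commands":[{"offset":[0,0,1],"dr":[0,0,0]},{"offset":[0,0,1],"dr":[0,0,0]},{"offset":[0,0,0],"dr":[0,0,0]}]}' | egrep 'pos|^force'
```

```text
position: [0.5381, 0.2014, 0.1531]
force: [-0.4, -0.4, -0.6]
position: [0.5381, 0.2014, 0.1511]
force: [0.1, -0.1, -0.9]
```

```bash
python3 -m jog '{"commands":[{"offset":[0,0,1],"dr":[0,0,0]},{"offset":[0,0,1],"dr":[0,0,0]},{"offset":[0,0,0],"dr":[0,0,0]}]}' | egrep 'pos|^force'; python3 -m jog '{"commands":[{"offset":[0,0,1],"dr":[0,0,0]},{"offset":[0,0,1],"dr":[0,0,0]},{"offset":[0,0,0],"dr":[0,0,0]}]}' | egrep 'pos|^force'
```

```text
position: [0.5385, 0.2015, 0.1496]
force: [-0.4, -0.2, 1.2]
position: [0.5388, 0.2016, 0.1481]
force: [-0.5, 0.2, 4.8]
```

Contact at TCP z of about 0.150. Pressing on in small steps.

```bash
python3 -m jog '{"commands":[{"offset":[0,0,1],"dr":[0,0,0]},{"offset":[0,0,1],"dr":[0,0,0]},{"offset":[0,0,0],"dr":[0,0,0]}]}' | egrep 'pos|^force'; python3 -m jog '{"commands":[{"offset":[0,0,1],"dr":[0,0,0]},{"offset":[0,0,0],"dr":[0,0,0]}]}' | egrep 'pos|^force'
```

```text
position: [0.5388, 0.2016, 0.1462]
force: [-0.5, -0.3, 6.5]
position: [0.5389, 0.2016, 0.1453]
force: [-0.3, -0.3, 6.5]
```

```bash
python3 - <<'E'
from h import *
s=r.read_camera("side").copy();np.save("side_shut.npy",s);print(r.get_obs()["force"])
E
```

```text
[-0.9762 -0.0127  4.9708]
```

```bash
python3 -m jog '{"commands":[{"offset":[0,0,1],"dr":[0,0,0]},{"offset":[0,0,0],"dr":[0,0,0]}]}' | egrep 'pos|^force'; python3 -m jog '{"commands":[{"offset":[0,0,0.5],"dr":[0,0,0]},{"offset":[0,0,0],"dr":[0,0,0]}]}' | egrep 'pos|^force'
cat > dd.py <<'E'
from h import *
s=r.read_camera("side").astype(int);b=np.load("side_shut.npy").astype(int)
d=np.abs(s-b).max(2)>40; ys,xs=np.nonzero(d[200:320,260:400]); print("changed px near locker",len(xs), (xs.min()+260,xs.max()+260,ys.min()+200,ys.max()+200) if len(xs) else "")
E
python3 dd.py
```

```text
position: [0.5389, 0.2016, 0.1444]
force: [-1.7, -0.9, 6.5]
position: [0.539, 0.2016, 0.1441]
force: [-2.0, 0.5, 8.0]
changed px near locker 0
```

```bash
python3 -m jog '{"commands":[{"offset":[0,0,0.5],"dr":[0,0,0]},{"offset":[0,0,0],"dr":[0,0,0]}]}' | egrep 'pos|^force';  python3 dd.py; python3 -m jog '{"commands":[{"offset":[0,0,0.5],"dr":[0,0,0]},{"offset":[0,0,0],"dr":[0,0,0]}]}' | egrep 'pos|^force'
 python3 dd.py
```

```text
position: [0.5388, 0.2015, 0.1433]
force: [-0.1, 0.3, 5.2]
changed px near locker 289 (np.int64(333), np.int64(342), np.int64(233), np.int64(287))
position: [0.5389, 0.2015, 0.1427]
force: [-1.3, 0.4, 5.7]
changed px near locker 559 (np.int64(275), np.int64(355), np.int64(200), np.int64(286))
```

The catch let go and the drawer is moving. Holding briefly, then retracting.

```bash
python3 -m jog '{"commands":[{"offset":[0,0,0],"dr":[0,0,0]},{"offset":[0,0,0],"dr":[0,0,0]},{"offset":[0,0,0],"dr":[0,0,0]},{"offset":[0,0,0],"dr":[0,0,0]},{"offset":[0,0,-3],"dr":[0,0,0]}]}' | egrep 'pos|^force'; python3 -m jog '{"commands":[{"offset":[0,0,-8],"dr":[0,0,0]},{"offset":[0,0,-15],"dr":[0,0,0]},{"offset":[0,0,-20],"dr":[0,0,0]},{"offset":[0,0,-25],"dr":[0,0,0]},{"offset":[0,0,-20],"dr":[0,0,0]}]}' 
python3 - <<'E'
from h import *
s=r.read_camera("side").copy()
cv2.imwrite("pics/open.png",cv2.resize(s[:,:,::-1][130:310,240:400],(640,720))[:600])
E
```

```text
position: [0.5386, 0.2015, 0.1453]
force: [0.4, -0.8, 3.7]
clock: 13.2
position: [0.5383, 0.2015, 0.2348]
orientation: [-3.112, -0.427, -0.001]
force: [-0.3, -0.0, -1.0]
gripper_width: 0.0164
grasp_force: 60.0
```

View pics/open.png

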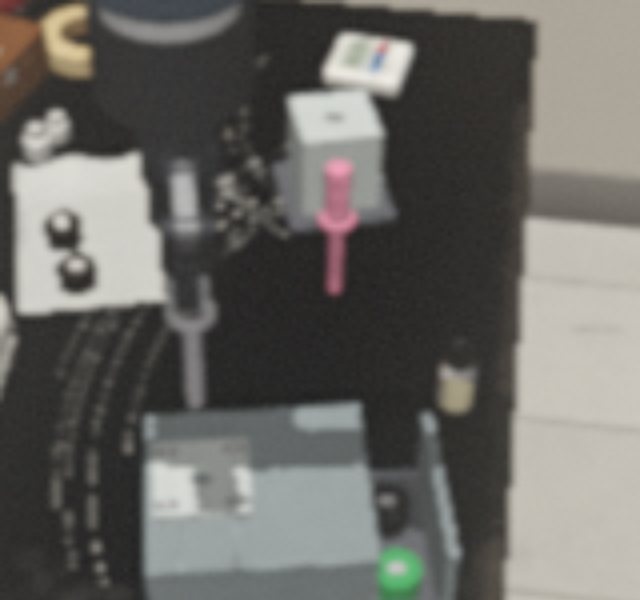

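Side view: drawer standing out (front at about (347,235)), stand hole visible at (323,159), vial and timer unmoved. Returning the pin.

```bash
python3 -m jog '{"commands":[{"offset":[-14.6,40.2,0],"dr":[0,0,0]},{"offset":[-14.6,40.2,0],"dr":[0,0,0]},{"offset":[-14.6,40.2,0],"dr":[0,0,0]},{"offset":[-14.6,40.2,0],"dr":[0,0,0]},{"offset":[-14.6,40.2,0],"dr":[0,0,0]}]}' | egrep 'pos|^force'; python3 -m jog '{"commands":[{"offset":[-14.6,40.2,0],"dr":[0,0,0]},{"offset":[-14.6,40.2,0],"dr":[0,0,0]},{"offset":[-14.6,40.2,0],"dr":[0,0,0]},{"offset":[-14.4,39.9,0],"dr":[0,0,0]},{"offset":[0,0,15],"dr":[0,0,0]}]}' | egrep 'pos|^force';python3 -m jog '{"commands":[{"offset":[0,0,20],"dr":[0,0,0]},{"offset":[0,0,15],"dr":[0,0,0]},{"offset":[0,0,5],"dr":[0,0,0]},{"offset":[0,0,0],"dr":[0,0,0]},{"offset":[0,0,0],"dr":[0,0,0]}]}'
python3 - <<'E'
from h import *
o=r.get_obs();c=cam("wrist");im=r.read_camera("wrist")
print(o["position"],proj(c,[.5067,-.1815,.078]),proj(c,o["position"]+[-.0028,0,-.0795]))
cv2.imwrite("pics/j1.png",cv2.resize(im[:,:,::-1][160:250,275:375],(800,600),interpolation=cv2.INTER_CUBIC)) 
s=cam("side");d=s;print("drawer front top edge",onz(d,(347,232),.08),onz(d,(354,270),.08))
E
```

```text
position: [0.5215, -0.0132, 0.2328]
force: [1.0, -0.8, -0.1]
position: [0.5098, -0.1876, 0.2196]
force: [0.1, 0.6, -1.0]
clock: 14.75
position: [0.5097, -0.1818, 0.1784]
orientation: [3.112, 0.428, 0.001]
force: [-0.9, -0.6, -1.0]
gripper_width: 0.0164
grasp_force: 59.9
[ 0.5097 -0.1818  0.1784] [325.0378 202.2746] [325.4549 209.274 ]
drawer front top edge [0.4095 0.1196 0.08  ] [0.3843 0.2339 0.08  ]
```

View pics/j1.png

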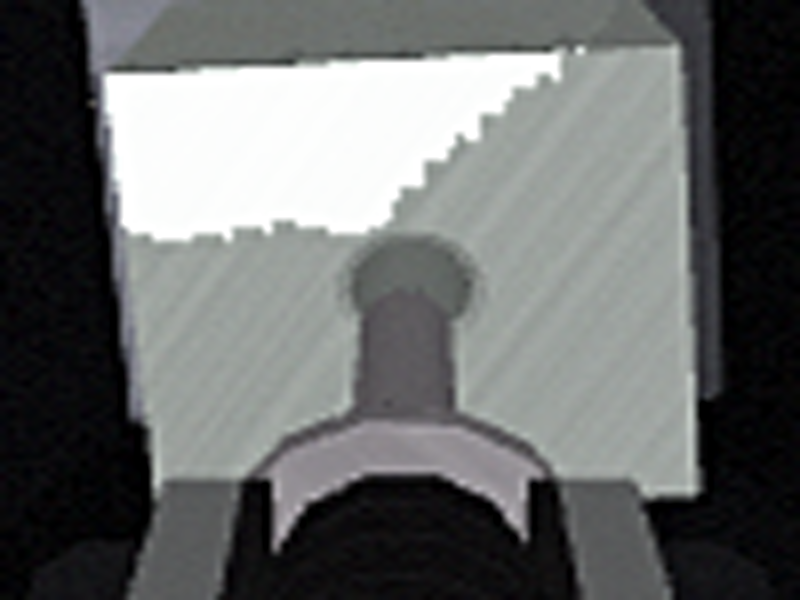

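The wrist crop shows the socket centre at crop x=412 and the pin axis at 406, so the pin is about 0.7 mm short along tool y. Rows match. The drawer moved about 43 to 44 mm by image estimate, which is fully open. Inserting.

```bash
python3 -m jog '{"commands":[{"offset":[-0.3,0.7,0],"dr":[0,0,0]},{"offset":[0,0,8],"dr":[0,0,0]},{"offset":[0,0,5],"dr":[0,0,0]},{"offset":[0,0,5],"dr":[0,0,0]},{"offset":[0,0,5],"dr":[0,0,0]}]}' | egrep 'pos|^force'; python3 -m jog '{"commands":[{"offset":[0,0,5],"dr":[0,0,0]},{"offset":[0,0,5],"dr":[0,0,0]},{"offset":[0,0,5],"dr":[0,0,0]},{"offset":[0,0,0],"dr":[0,0,0]}]}' | egrep 'pos|^force'
```

```text
position: [0.509, -0.1827, 0.1541]
force: [0.6, -0.8, -1.0]
position: [0.5087, -0.1825, 0.1388]
force: [-0.0, 0.5, -1.1]
```

```bash
python3 -m jog '{"commands":[{"offset":[0,0,8],"dr":[0,0,0]},{"offset":[0,0,8],"dr":[0,0,0]},{"offset":[0,0,8],"dr":[0,0,0]},{"offset":[0,0,8],"dr":[0,0,0]},{"offset":[0,0,5],"dr":[0,0,0]}]}' | egrep 'pos|^force'; python3 -m jog '{"commands":[{"offset":[0,0,3],"dr":[0,0,0]},{"offset":[0,0,2],"dr":[0,0,0]},{"offset":[0,0,1],"dr":[0,0,0]},{"offset":[0,0,0],"dr":[0,0,0]}]}' | egrep 'pos|^force'
```

```text
position: [0.5087, -0.1825, 0.1016]
force: [0.3, -0.4, -1.5]
position: [0.5093, -0.1828, 0.0969]
force: [-0.3, 0.8, -1.0]
```

```bash
python3 -m jog '{"commands":[{"offset":[0,0,1],"dr":[0,0,0]},{"offset":[0,0,0],"dr":[0,0,0]}]}' | egrep 'pos|^force'; python3 -m jog '{"commands":[{"offset":[0,0,1],"dr":[0,0,0]},{"offset":[0,0,0],"dr":[0,0,0]},{"offset":[0,0,0],"dr":[0,0,0]}]}' | egrep 'pos|^force'
```

```text
position: [0.5093, -0.1828, 0.0959]
force: [0.7, 0.1, -1.2]
position: [0.5092, -0.1828, 0.0948]
force: [0.0, -0.1, -0.8]
```

```bash
python3 -m jog '{"commands":[{"offset":[0,0,1],"dr":[0,0,0]},{"offset":[0,0,0],"dr":[0,0,0]}]}' | egrep 'pos|^force'; python3 -m jog '{"commands":[{"offset":[0,0,1],"dr":[0,0,0]},{"offset":[0,0,0],"dr":[0,0,0]},{"offset":[0,0,0],"dr":[0,0,0]}]}' | egrep 'pos|^force'
```

```text
position: [0.5093, -0.1828, 0.0938]
force: [-0.5, 0.6, -0.4]
position: [0.5093, -0.1829, 0.0937]
force: [-2.1, 1.5, 6.6]
```

Seated at the same TCP height as at the grasp, with the contact force rising. Releasing.

```bash
python3 -m jog '{"commands":[{"offset":[0,0,-0.5],"dr":[0,0,0]},{"offset":[0,0,0],"dr":[0,0,0]}]}' | egrep 'pos|^force'; python3 -m jog '{"commands":[{"offset":[0,0,0],"dr":[0,0,0]},{"offset":[0,0,0],"dr":[0,0,0]},{"offset":[0,0,0],"dr":[0,0,0]},{"offset":[0,0,0],"dr":[0,0,0]},{"offset":[0,0,0],"dr":[0,0,0]}]}' 0.7; python3 -m jog '{"commands":[{"offset":[0,0,-15],"dr":[0,0,0]},{"offset":[0,0,-30],"dr":[0,0,0]},{"offset":[0,0,-40],"dr":[0,0,0]},{"offset":[0,0,-40],"dr":[0,0,0]},{"offset":[-40,20,-10],"dr":[0,0,0]}]}'; python3 -m jog '{"commands":[{"offset":[-40,20,0],"dr":[0,0,0]},{"offset":[0,0,0],"dr":[0,0,0]},{"offset":[0,0,0],"dr":[0,0,0]}]}'
python3 - <<'E'
from h import *
s=r.read_camera("side")[:,:,::-1];w=r.read_camera("wrist")[:,:,::-1]
a=cv2.resize(s[120:300,240:400],(400,450));b=cv2.resize(w[0:360,160:480],(400,450))
cv2.imwrite("pics/fin.png",np.hstack([a,b]))
E
```

```text
position: [0.5093, -0.1829, 0.0938]
force: [-1.3, 1.6, 5.5]
clock: 18.3
position: [0.5091, -0.1828, 0.0932]
orientation: [-3.112, -0.427, 0.0]
force: [1.0, -0.5, 0.2]
gripper_width: 0.0599
grasp_force: 0.0
clock: 18.8
position: [0.4801, -0.2124, 0.2338]
orientation: [3.106, 0.434, 0.012]
force: [-0.4, -1.1, 0.3]
gripper_width: 0.0597
grasp_force: 0.0
clock: 19.1
position: [0.4425, -0.2435, 0.2284]
orientation: [3.113, 0.423, 0.001]
force: [0.3, -0.7, -1.0]
gripper_width: 0.0594
grasp_force: 0.0
```

View pics/fin.png

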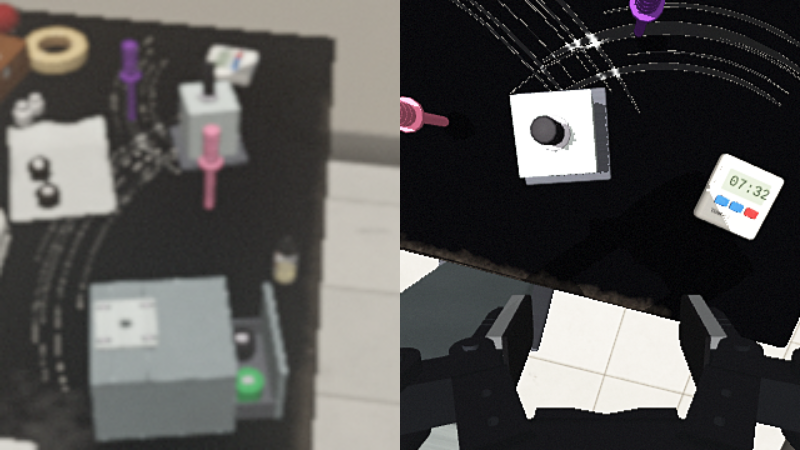

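The pin is back upright in the stand, with its handle at (548,130) in the right panel. The drawer is open, and the timer and vial are unmoved. Handing in.

```bash
python3 -c "
from plant import r
print(r.hand_in())"
```

```text
the job is handed in; nothing more can be done
None
```

The drawer is open (about 43–44 mm of its 45 mm by image measurement), the catch read at most 8 N, the pin is back upright and fully home in its stand, the vial and timer look unmoved, the syringe was not rechecked at the end, and I handed in at about 19 s.

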